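Open the heavy lid of a crucible furnace with its lid-lift lever and leave it latched

TASK

Open the little crucible furnace and leave it open: press the red pedal of its lid-lift lever right down so that the heavy lid rises, push the pedal sideways, away from the furnace, until the bar is under the latch hook, then let it come up gently into the hook and take your hand away, so that the hook alone keeps the lid up. Only push with the fingertips, gripping and lifting nothing; do not touch the lid itself (it may still be hot) and never let it drop or jerk, and leave the things standing round about where they are.

Things in the scene. Friction and masses are not known exactly. Their poses are not given: they have to be found in the camera images.
- furnace: white bench furnace, shell 200 mm deep (x) x 176 mm wide (y), 162 mm tall without the lid, fixed to the bench. Origin on the bench under its centre; x points from its control panel (front) to its back, y to its left, z up. The lid-lift lever runs along its left side: pivot at (-12, 120, 141) mm, nose under a steel ear of the lid behind the pivot, pedal ahead of the furnace's front
- lid: white furnace lid, 200 x 177 x 20 mm, with a black vent knob on top; 1.5 kg, varying by 0.8 to 1.4 times. Origin at the middle of its underside, axes as the furnace's while shut. Hinged 103 mm behind that point; tilts up about 0.55 rad with the lever right down, about 0.41 rad (front edge some 80 mm up) when latched. It falls shut if the lever is let go unlatched
- lever (a joint): rocking of the lever about its pivot, rad. 0 at rest (pedal high), grows as the pedal goes down; stops at 0.645. Takes 4 to 12 N on the pedal. The bar is below the hook's lip from about 0.60 on; latched, it rises back to about 0.51
- swivel (a joint): sideways swing of the lever about an upright pin through the pivot, rad. 0 along the furnace's side, grows as the pedal moves to the left, away from the furnace (about 1 to 4 N at the pedal); the hook's post stops it at about 0.235. The bar is inside the hook, past the lip, from about 0.19. The hook blocks the swing unless the lever is right down
- pedal (a point): centre of the black tread's top face in the red pedal at the lever's end, moving with it. Tread 50 mm long between turned-up red sides 48 mm apart and 13 mm tall. At rest 198 mm ahead of the pivot, 204 mm over the bench, sloping 0.27 rad up to the front; right down 72 mm over the bench, sloping 0.375 rad the other way. It stays 208 mm from the pivot; latched it is 42 to 49 mm farther left
- lever_pivot (a point): crossing of the lever's pivot pin and its upright swivel pin, 141 mm over the bench; it does not move
- hook (a point): middle of the underside of the roof of the dark steel latch hook, on the furnace's left side, 85 mm ahead of the pivot, 124.5 mm over the bench and 19 mm to the left of the lever's rest line; opens downward, with a lip 6 mm deep on the side towards the furnace. The lever is a round bar of 10 mm
- petri_dish: covered glass dish, 60 mm across, 15 mm tall; origin under its centre. A bystander, loose
- spare_crucible: empty white porcelain crucible, 44 mm across, 36 mm tall, standing on the bench; origin under its centre. A bystander, loose
- vial_brown: small brown sample vial with a black cap, 28 mm across, 58 mm tall; origin under its centre. A bystander, loose
- vial_white: small white sample vial with a white cap, 28 mm across, 60 mm tall; origin under its centre. A bystander, loose
- timer: white bench timer with three keys lying on the bench, 62 x 66 x 18 mm; origin under its centre. A bystander, loose

How it is judged:
By the outcome, as a careful person would: the job done as asked, in the order asked, and still so for the second after the job is handed in, with the robot touching nothing.
It also fails if it takes over 48 s, if anything falls off the work surface, if the arm or the gripper's body presses on something with over 40 N, if the wrist force passes 120 N, or if a joint passes its speed limit or range.

ROBOT

A 6-joint arm with a two-finger parallel gripper is mounted at the origin on the work surface; the furniture and walls round the work are solid. World frame = base frame: x ahead of the robot, y to its left, z up, the work surface at z = 0. Lengths are in m, angles in rad, forces in N, time in s.
With the tool pointing down it reaches from about 0.375 to 0.975 m from the base axis. Payload 3.8 kg.
Tool frame: the origin (TCP) lies on the centre line of the jaws, within the pads' length; the fingertips stand 17 mm ahead of it and the grasp point (between the pads) lies 2 mm behind it (bot.tip_extent is the distance from the TCP to the fingertips, in m); z points along the fingers, y is the line along which they close (so a half turn about z gives the same grasp; the last joint's range is limited). The gripper opens to 85 mm and grips with 20 to 120 N. Pads are 22 mm wide; open, the fingers measure 114 mm over their backs; the gripper's body (76 mm by 85 mm) begins 54 mm behind the grasp point. The pads swing forward as they close: fully open they stand 13 mm farther back than shut.
Start: joints at [1.092, 0.264, 1.604, -0, 1.274, -0.037], TCP at [0.289, 0.61, 0.248] pointing down, gripper open.
Joint ranges: [-2.63, 2.63], [-0.94, 2.18], [0.31, 2.57], [-1.31, 4.45], [0, 2.66], [-2.55, 2.55]. Speed limits (rad/s): [2.57, 2.57, 3.14, 3.14, 3.14, 3.14].

INTERFACE

Orientations are given as a rotation vector (axis times angle).
In Python, from workcell import readout, read_camera, finish_job, bot gives the robot as it stands.
- The arm moves only by the tool jog_arm, never from a script. Its argument "deltas" is one flat list of numbers, 7 for each row, row after row: the shift along the tool's x, y, z in m, then the turn, a rotation vector about the tool's x, y, z in degrees, then the gripper command: -1 is shut, 1 is fully open, values between are in proportion. A call has 1 to 8 rows; each row is the pose to reach, as a shift and turn from the pose commanded when the call began, along the tool's axes at that moment; what a row does not reach only later rows make up. A row lasts 1/10 s, in which the tool goes at most 50 mm and 8.59 degrees, less where a joint would pass 70% of its speed; a pose out of reach is approached as far as the arm can. A call with a gripper value outside its range is refused whole. The fingers move at their own pace and stop on an object; "squeeze" is the grip in N (left out, the last holds). Time passes only in rows, so rows that repeat a pose let the fingers close. It gives the time, the measured TCP pose, the force, the opening and the grip force at its end, in the units of the state.
- readout.read_state(): the state, without advancing time (a new reading comes with each control period).
- read_camera(name): name is "scene" or "top"; returns a dict with "color" (480x640x3 uint8, blue, green, red), "fx", "fy", "cx", "cy" (pixels), "dist" ([k1, k2, p1, p2, k3] as OpenCV has them; the pictures are not rectified), "origin" and "attitude" of the camera in the world. Camera axes: x right, y down, z forward; pixel columns grow to the right and rows downward; lengths in m; the calibration is good to about 2 mm. A picture is of the moment at which its call begins. There is no depth.
- finish_job(): hands the job in; it is judged then, once.
The state is a dict: "time": time; "q": joint angles; "joint_vel": joint speeds; "joint_torque": joint torques, N m; "tool_pos": TCP position; "tcp_rot": TCP orientation; "wrist_force": force on the tool from outside, world axes, zero at the start; "torque": the same for the moment, N m; "width": opening from 0.0 (shut) to 1.0 (fully open); "grip_force": force on a finger pad.
Only numpy, scipy, OpenCV 4.12 (cv2) and the standard library are available. Lean on these libraries where they do the work, as an engineer would, in place of code of your own. Each camera call takes 0.05 s, during which the arm holds its last target. There are 200 camera calls.

## Working session

There is one attempt and no reset: what is moved stays moved. The work goes in short steps, Python scripts to look and compute and a tool call to move; the robot and the scene stay as the last step left them, time stands still between calls to the robot, and variables do not carry over. Pictures are saved under pics/ and viewed, at most 10 in all, crops included, and the job is handed in when it is done.

Besides the shell and the picture viewer there is one more tool, called after "Call:" as name(argument=value, ...), one argument or row to a line, values as JSON. jog_arm: Moves the arm, as the interface text tells. Its arguments: {"type":"object","properties":{"deltas":{"type":"array"},"squeeze":{"type":"number"}},"required":["deltas"]}

```bash
mkdir -p pics
python3 - <<'E'
from workcell import readout, read_camera
import cv2,numpy as np
for n in("scene","top"):
    c=read_camera(n); cv2.imwrite(f"pics/{n}0.png",c["color"])
    print(n,{k:np.round(v,4).tolist() for k,v in c.items() if k!="color"})
s=readout.read_state();print({k:np.round(v,3).tolist() for k,v in s.items()})
E
```

```text
scene {'fx': 453.0004, 'fy': 453.0004, 'cx': 321.2765, 'cy': 241.2632, 'dist': [-0.0442, 0.0, 0.0, 0.0, 0.0], 'origin': [0.8507, 0.4882, 0.9555], 'attitude': [-0.6541, -2.7459, 0.9865]}
top {'fx': 458.1558, 'fy': 458.1558, 'cx': 320.4844, 'cy': 247.264, 'dist': [-0.1217, 0.0, 0.0, 0.0, 0.0], 'origin': [0.3875, -0.1084, 1.1352], 'attitude': [-2.1176, 2.1407, -0.1688]}
{'time': 0.1, 'q': [1.092, 0.265, 1.605, -0.0, 1.274, -0.037], 'joint_vel': [-0.001, -0.001, -0.003, -0.002, -0.002, -0.001], 'joint_torque': [-0.001, -51.671, -36.859, -0.0, 0.006, 0.0], 'tool_pos': [0.288, 0.61, 0.247], 'tcp_rot': [-0.688, -3.065, 0.003], 'wrist_force': [-0.409, 0.126, 0.692], 'torque': [-0.029, 0.079, -0.012], 'grip_force': 0.0, 'width': 0.995}
```

View pics/scene0.png

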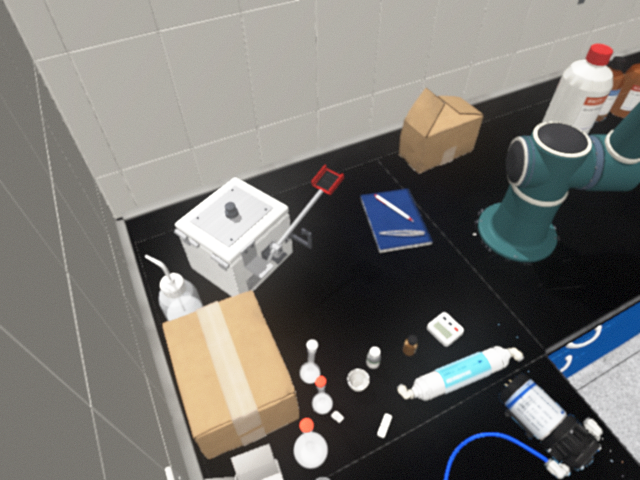

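View pics/top0.png

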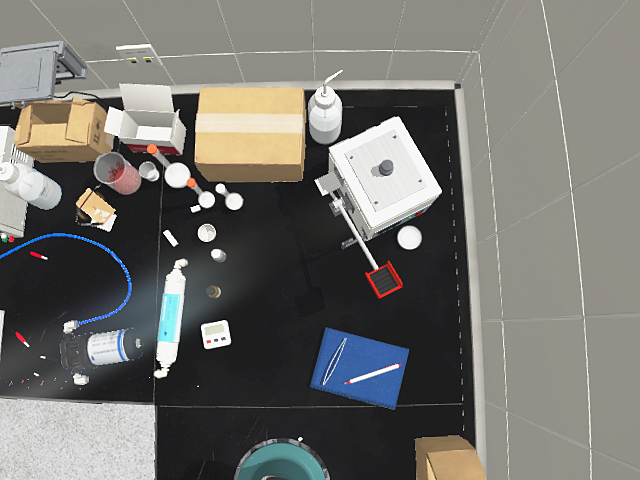

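Top view: the furnace is at (385,178), the lever runs from its pivot near (338,203) to the red pedal at (384,280), and the hook is near (350,243). The petri dish is at (409,238). In the scene view the pedal is at (326,180). I'll enlarge both.

```bash
python3 - <<'E'
import cv2,numpy as np
a=cv2.imread("pics/scene0.png")[160:300,165:365]; b=cv2.imread("pics/top0.png")[110:310,310:450]
cv2.imwrite("pics/c1.png",cv2.resize(a,None,fx=4,fy=4,interpolation=cv2.INTER_CUBIC))
cv2.imwrite("pics/c2.png",cv2.resize(b[60:],None,fx=4,fy=4,interpolation=cv2.INTER_CUBIC))
E
cat > h.py <<'E'
import numpy as np,cv2
from scipy.spatial.transform import Rotation as R
C={'scene':(453.0004,321.2765,241.2632,-.0442,[0.8507,0.4882,0.9555],[-0.6541,-2.7459,0.9865]),
'top':(458.1558,320.4844,247.264,-.1217,[0.3875,-0.1084,1.1352],[-2.1176,2.1407,-0.1688])}
def ray(n,p):
    f,cx,cy,k,o,a=C[n]
    u=cv2.undistortPoints(np.array([[p]],float),np.array([[f,0,cx],[0,f,cy],[0,0,1]]),np.array([k,0,0,0,0.]))[0,0]
    return np.array(o),R.from_rotvec(a).apply([*u,1])
def atz(n,p,z):
    o,d=ray(n,p);return o+d*(z-o[2])/d[2]
def tri(ps,pt):
    o1,d1=ray('scene',ps);o2,d2=ray('top',pt)
    s=np.linalg.lstsq(np.c_[d1,-d2],o2-o1,rcond=None)[0]
    A,B=o1+s[0]*d1,o2+s[1]*d2
    return (A+B)/2,np.linalg.norm(A-B)
def proj(n,X):
    f,cx,cy,k,o,a=C[n];r=R.from_rotvec(a).inv()
    p=r.apply(np.atleast_2d(X)-np.array(o))
    return cv2.projectPoints(p,np.zeros(3),np.zeros(3),np.array([[f,0,cx],[0,f,cy],[0,0,1]]),np.array([k,0,0,0,0.]))[0][:,0]
E
```

```text
(no output)
```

View pics/c1.png

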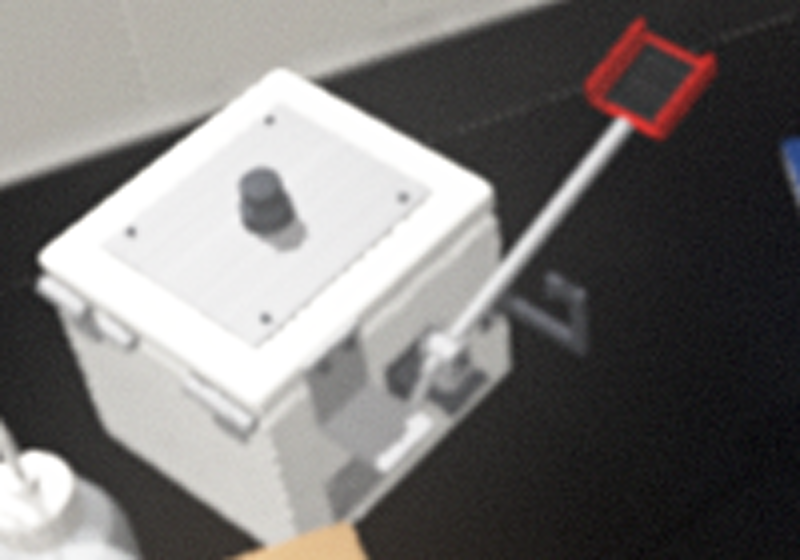

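View pics/c2.png

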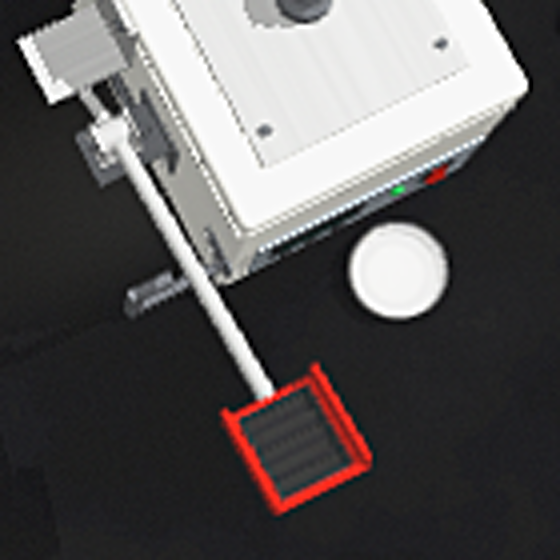

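The scene crop shows the tread centre at (654,82), the pivot at (442,345) and the lid's top corners at (285,70), (493,190), (255,400) and (40,258). The top crop shows the tread centre at (303,443), the pivot at (110,135), the lid's front left corner at (240,232), its front right corner at (527,85) and the dish at (398,270).

```bash
cat > m.py <<'E'
from h import *
S=lambda x,y:(165+x/4-.375,160+y/4-.375)
T=lambda x,y:(310+x/4-.375,170+y/4-.375)
E
python3 - <<'E'
from m import *
np.set_printoptions(precision=4,suppress=True)
ped,e=tri(S(654,82),T(303,443));print("pedal",ped,e)
piv,e=tri(S(442,345),T(110,135));print("pivot",piv,e)
print("FL",tri(S(493,190),T(240,232)))
print("FR?",tri(S(285,70),T(527,85)))
d=ped-piv;print(np.linalg.norm(d[:2]),np.degrees(np.arctan2(d[1],d[0])))
print("dish",atz('top',T(398,270),.015))
print("pedal@.204",atz('top',T(303,443),.204),atz('scene',S(654,82),.204))
E
```

```text
pedal [ 0.4751 -0.2315  0.2026] 0.0012395657755353213
pivot [ 0.655  -0.1388  0.1511] 0.005133844836158669
FL (array([ 0.5914, -0.2055,  0.1864]), np.float64(0.004491891957740056))
FR? (array([ 0.6678, -0.3615,  0.1871]), np.float64(0.0024530740406636248))
0.2023632608824335 -152.74100066539424
dish [ 0.6007 -0.3198  0.015 ]
pedal@.204 [ 0.4755 -0.2317  0.204 ] [ 0.4754 -0.2297  0.204 ]
```

```bash
cat > go.py <<'E'
import sys
from h import *
from workcell import readout,bot
def go(pos,bearing=None):
    s=readout.read_state();r=R.from_rotvec(s["tcp_rot"]);X=r.as_matrix()[:,0]
    d=r.inv().apply(np.array(pos)-s["tool_pos"])
    b=np.degrees(np.arctan2(X[1],X[0]))
    print("delta",d.round(4),"x bearing",b.round(1),"turn about tool z",None if bearing is None else round(b-bearing,1))
E
python3 -c "
from go import *
print(bot.tip_extent);print(readout.read_state()['time'])
go([.4738,-.2247,.30],117)"
```

```text
0.017
0.1
delta [-0.5244 -0.675  -0.0516] x bearing 154.7 turn about tool z 37.7
```

Call:
jog_arm(
  deltas=[0,0,-0.05,0,0,0,-1,-0.03,-0.04,-0.052,0,0,4,-1,-0.06,-0.077,-0.052,0,0,8,-1,-0.09,-0.116,-0.052,0,0,12,-1,-0.12,-0.154,-0.052,0,0,16,-1,-0.15,-0.193,-0.052,0,0,20,-1,-0.18,-0.232,-0.052,0,0,24,-1,-0.21,-0.27,-0.052,0,0,28,-1],
)

```text
time: 0.9
tool_pos: [0.3627, 0.2743, 0.2998]
tcp_rot: [1.413, 2.806, -0.001]
wrist_force: [1.5, -0.4, 0.7]
width: 0.002
grip_force: 0.0
```

```bash
python3 -c "
from go import *
go([.4738,-.2247,.30],117)"
```

```text
delta [-0.467  -0.2079  0.    ] x bearing 126.6 turn about tool z 9.6
```

Call:
jog_arm(
  deltas=[-0.042,-0.019,0,0,0,2,-1,-0.084,-0.037,0,0,0,4,-1,-0.126,-0.056,0,0,0,6,-1,-0.168,-0.075,0,0,0,8,-1,-0.21,-0.094,0,0,0,9.6,-1,-0.252,-0.112,0,0,0,9.6,-1,-0.294,-0.131,0,0,0,9.6,-1,-0.336,-0.15,0,0,0,9.6,-1],
)

```text
time: 1.7
tool_pos: [0.4431, -0.0846, 0.3]
tcp_rot: [-1.64, -2.68, -0.0]
wrist_force: [0.0, 0.1, -0.5]
width: -0.001
grip_force: 0.0
```

```bash
python3 -c "
from go import *
go([.4738,-.2247,.30],117)"
```

```text
delta [-0.1387 -0.0364 -0.    ] x bearing 117.1 turn about tool z 0.1
```

Call:
jog_arm(
  deltas=[-0.045,-0.012,0,0,0,0,-1,-0.09,-0.024,0,0,0,0,-1,-0.125,-0.033,0,0,0,0,-1,-0.1387,-0.0364,0,0,0,0,-1,-0.1387,-0.0364,0.02,0,0,0,-1,-0.1387,-0.0364,0.035,0,0,0,-1,-0.1387,-0.0364,0.045,0,0,0,-1,-0.1387,-0.0364,0.045,0,0,0,-1],
)

```text
time: 2.5
tool_pos: [0.4728, -0.2212, 0.2528]
tcp_rot: [-1.636, -2.677, 0.0]
wrist_force: [0.8, -0.5, -0.3]
width: -0.0
grip_force: 0.0
```

Run:
```python
from h import *
from workcell import read_camera
a=read_camera("scene")["color"][150:250,270:370];b=read_camera("top")["color"][210:310,330:430]
cv2.imwrite("pics/c3.png",cv2.resize(np.hstack([a,b]),None,fx=4,fy=4,interpolation=cv2.INTER_CUBIC))
```

```text
(no output)
```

View pics/c3.png

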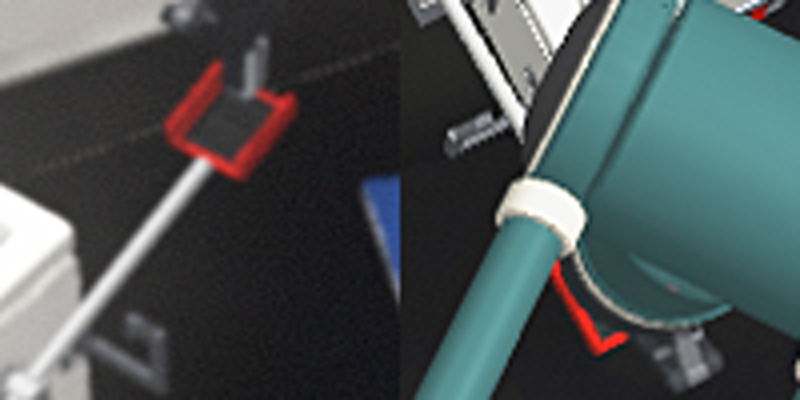

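The scene half shows a fingertip near (252,90) in front of the tread at (225,125). In the top half the arm covers the pedal, so I'll project the TCP and tip into the images as a check.

Run:
```python
from go import *
t=readout.read_state()["tool_pos"];print(t)
P=np.array([t-[0,0,.017],t,t+[0,0,.04]])
print("scene crop",((proj('scene',P)-[270,150])*4).round(0).tolist())
print("top crop",((proj('top',P)-[330,210])*4+[400,0]).round(0).tolist())
```

```text
[ 0.47414039 -0.22204222  0.25520025]
scene crop [[241.0, 85.0], [241.0, 63.0], [242.0, 9.0]]
top crop [[611.0, 278.0], [615.0, 274.0], [626.0, 266.0]]
```

Call:
jog_arm(
  deltas=[-0.003,0,0.008,0,0,0,-1,-0.003,0,0.014,0,0,0,-1,-0.003,0,0.019,0,0,0,-1,-0.003,0,0.023,0,0,0,-1,-0.003,0,0.026,0,0,0,-1,-0.003,0,0.029,0,0,0,-1,-0.003,0,0.032,0,0,0,-1,-0.003,0,0.035,0,0,0,-1],
)

```text
time: 3.4
tool_pos: [0.4756, -0.2255, 0.2202]
tcp_rot: [1.639, 2.68, -0.0]
wrist_force: [-0.6, -1.0, 2.0]
width: -0.005
grip_force: 0.6
```

Call:
jog_arm(
  deltas=[0,-0.001,0.003,0,0,0,-1,0,-0.002,0.007,0,0,0,-1,0,-0.003,0.011,0,0,0,-1,0,-0.004,0.015,0,0,0,-1,0,-0.005,0.019,0,0,0,-1,0,-0.006,0.023,0,0,0,-1,0,-0.0065,0.027,0,0,0,-1,0,-0.007,0.031,0,0,0,-1],
)

```text
time: 4.2
tool_pos: [0.4703, -0.2299, 0.1914]
tcp_rot: [1.637, 2.677, -0.002]
wrist_force: [-3.6, -1.8, 8.7]
width: 0.0
grip_force: 4.3
```

Call:
jog_arm(
  deltas=[0,-0.0005,0.004,0,0,0,-1,0,-0.001,0.008,0,0,0,-1,0,-0.0015,0.012,0,0,0,-1,0,-0.002,0.016,0,0,0,-1,0,-0.002,0.02,0,0,0,-1,0,-0.002,0.024,0,0,0,-1,0,-0.002,0.028,0,0,0,-1,0,-0.002,0.032,0,0,0,-1],
)

```text
time: 5.0
tool_pos: [0.4679, -0.2309, 0.159]
tcp_rot: [1.638, 2.678, -0.003]
wrist_force: [-4.3, -1.5, 9.3]
width: -0.0
grip_force: 4.7
```

Run:
```python
from h import *
from workcell import read_camera
a=read_camera("scene")["color"][140:270,160:360]
cv2.imwrite("pics/c4.png",cv2.resize(a,None,fx=4,fy=4,interpolation=cv2.INTER_CUBIC))
```

```text
(no output)
```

View pics/c4.png

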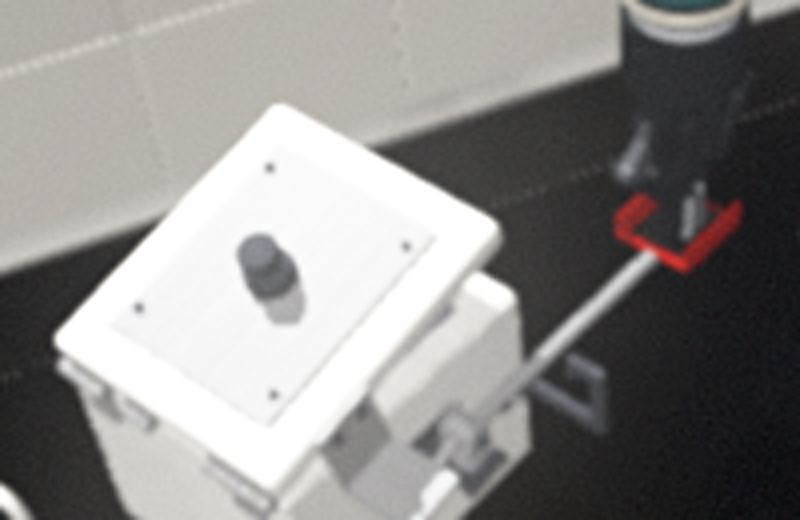

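The fingertip (690,215) sits in the tread inside the red sides, the lid is rising, and the bar is still right of the hook (585,390). I'll carry on down.

Call:
jog_arm(
  deltas=[0,0,0.004,0,0,0,-1,0,0,0.008,0,0,0,-1,0,0.0005,0.012,0,0,0,-1,0,0.001,0.016,0,0,0,-1,0,0.0015,0.02,0,0,0,-1,0,0.002,0.024,0,0,0,-1,0,0.0025,0.028,0,0,0,-1,0,0.003,0.032,0,0,0,-1],
)

```text
time: 5.85
tool_pos: [0.4698, -0.2294, 0.1262]
tcp_rot: [1.639, 2.68, -0.003]
wrist_force: [-4.3, -1.9, 6.8]
width: 0.003
grip_force: 4.0
```

Call:
jog_arm(
  deltas=[0,0.0005,0.003,0,0,0,-1,0,0.001,0.006,0,0,0,-1,0,0.0015,0.009,0,0,0,-1,0,0.0025,0.012,0,0,0,-1,0,0.003,0.015,0,0,0,-1,0,0.004,0.018,0,0,0,-1,0,0.0045,0.021,0,0,0,-1,0,0.0055,0.024,0,0,0,-1],
)

```text
time: 6.65
tool_pos: [0.4747, -0.2264, 0.1014]
tcp_rot: [-1.639, -2.68, 0.002]
wrist_force: [-5.3, -2.9, 3.9]
width: -0.0
grip_force: 2.6
```

Call:
jog_arm(
  deltas=[0,-0.001,0.002,0,0,0,-1,0,-0.001,0.004,0,0,0,-1,0,-0.001,0.006,0,0,0,-1,0,-0.001,0.008,0,0,0,-1],
)

```text
time: 7.05
tool_pos: [0.4758, -0.226, 0.0941]
tcp_rot: [1.639, 2.677, 0.003]
wrist_force: [1.3, 1.4, 6.2]
width: -0.002
grip_force: 2.4
```

Run:
```python
from h import *
from workcell import read_camera
a=read_camera("scene")["color"][140:270,200:370]
cv2.imwrite("pics/c5.png",cv2.resize(a,None,fx=4.5,fy=4.5,interpolation=cv2.INTER_CUBIC))
```

```text
(no output)
```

View pics/c5.png

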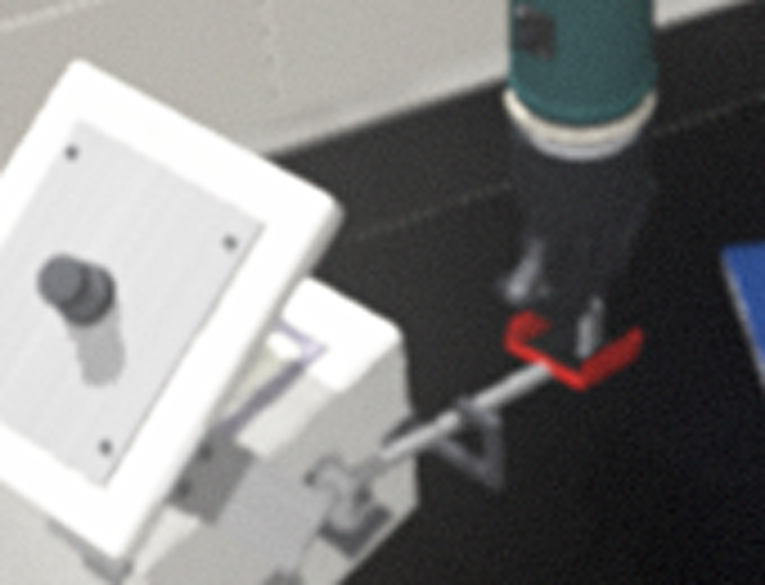

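The lid is well up, and the finger (590,335) is inside the tread near its rear edge. The hook's lip (465,405) still overlaps the bar, so I'll press until the stop.

Call:
jog_arm(
  deltas=[0,0,0.002,0,0,0,-1,0,0,0.004,0,0,0,-1,0,0,0.005,0,0,0,-1,0,0,0.005,0,0,0,-1],
)

```text
time: 7.5
tool_pos: [0.476, -0.2262, 0.0894]
tcp_rot: [1.638, 2.677, 0.003]
wrist_force: [0.6, 1.7, 6.7]
width: 0.002
grip_force: 3.1
```

Call:
jog_arm(
  deltas=[0,0,0.002,0,0,0,-1,0,0,0.004,0,0,0,-1,0,0,0.005,0,0,0,-1,0,0,0.005,0,0,0,-1],
)

```text
time: 7.9
tool_pos: [0.4775, -0.2268, 0.086]
tcp_rot: [1.637, 2.674, 0.003]
wrist_force: [0.6, 1.9, 12.6]
width: 0.001
grip_force: 5.4
```

Call:
jog_arm(
  deltas=[0,0,0.001,0,0,0,-1,0,0,0.002,0,0,0,-1,0,0,0.002,0,0,0,-1],
)

```text
time: 8.2
tool_pos: [0.4781, -0.227, 0.0846]
tcp_rot: [1.636, 2.673, 0.004]
wrist_force: [0.7, 2.4, 15.5]
width: -0.002
grip_force: 6.4
```

Call:
jog_arm(
  deltas=[0,0,0.002,0,0,0,-1,0.003,0,0.002,0,0,0,-1,0.006,0,0.002,0,0,0,-1,0.009,0,0.002,0,0,0,-1,0.012,0,0.002,0,0,0,-1,0.012,0,0.002,0,0,0,-1],
)

```text
time: 8.8
tool_pos: [0.4735, -0.2173, 0.0835]
tcp_rot: [1.634, 2.671, 0.003]
wrist_force: [0.3, 0.8, 16.2]
width: -0.001
grip_force: 7.2
```

Run:
```python
from h import *
from workcell import read_camera
a=read_camera("scene")["color"][180:280,250:370]
b=read_camera("top")["color"][190:290,320:400]
cv2.imwrite("pics/c6.png",cv2.resize(np.hstack([a,b]),None,fx=4,fy=4,interpolation=cv2.INTER_CUBIC))
```

```text
(no output)
```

View pics/c6.png

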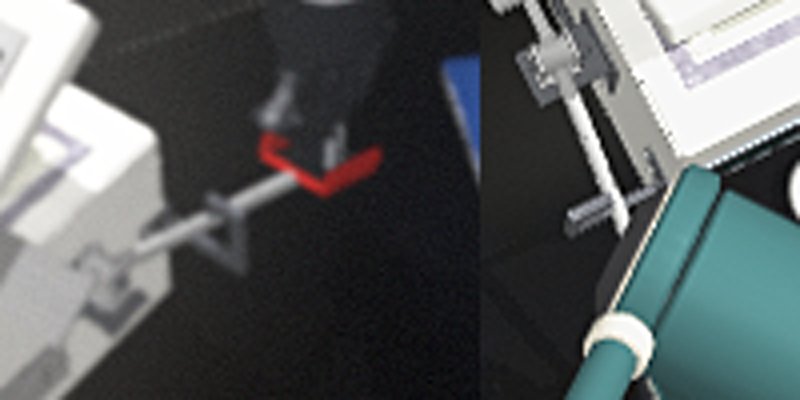

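The lever is swinging with the finger: in the top half the bar (610,200) now meets the hook's arm closer to the open end. I'll keep pushing left while pressing down.

Call:
jog_arm(
  deltas=[0.003,0.0005,0,0,0,0,-1,0.006,0.001,0,0,0,0,-1,0.009,0.001,0,0,0,0,-1,0.012,0.0015,0,0,0,0,-1,0.015,0.002,0,0,0,0,-1,0.018,0.002,0,0,0,0,-1,0.021,0.003,0,0,0,0,-1,0.021,0.003,0,0,0,0,-1],
)

```text
time: 9.7
tool_pos: [0.465, -0.1966, 0.0825]
tcp_rot: [1.636, 2.674, 0.001]
wrist_force: [-1.8, 0.6, 16.1]
width: 0.002
grip_force: 7.4
```

Call:
jog_arm(
  deltas=[0.003,0.0005,0,0,0,0,-1,0.006,0.001,0,0,0,0,-1,0.009,0.0015,0,0,0,0,-1,0.012,0.002,0,0,0,0,-1,0.014,0.0025,0,0,0,0,-1,0.016,0.003,0,0,0,0,-1,0.016,0.003,0,0,0,0,-1],
)

```text
time: 10.4
tool_pos: [0.4604, -0.1813, 0.0825]
tcp_rot: [1.635, 2.674, 0.001]
wrist_force: [-1.6, -0.8, 15.1]
width: -0.001
grip_force: 7.3
```

Call:
jog_arm(
  deltas=[0.003,0.0005,0,0,0,0,-1,0.006,0.001,0,0,0,0,-1,0.008,0.001,0,0,0,0,-1,0.008,0.001,0,0,0,0,-1],
)

```text
time: 10.8
tool_pos: [0.4577, -0.1748, 0.0823]
tcp_rot: [1.634, 2.673, -0.002]
wrist_force: [-1.5, -5.8, 11.5]
width: -0.003
grip_force: 6.2
```

Run:
```python
from h import *
from workcell import read_camera
a=read_camera("scene")["color"][180:280,250:370]
b=read_camera("top")["color"][190:290,320:400]
cv2.imwrite("pics/c7.png",cv2.resize(np.hstack([a,b]),None,fx=4,fy=4,interpolation=cv2.INTER_CUBIC))
```

```text
(no output)
```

View pics/c7.png

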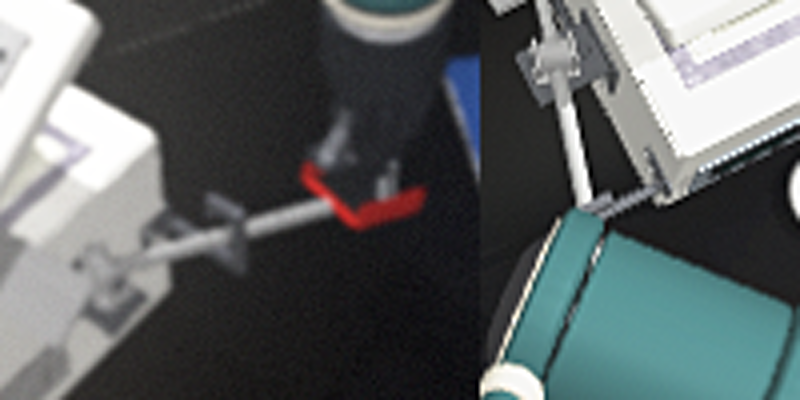

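The bar now passes through the hook's frame next to its post (scene 235,235), and the sideways reaction has risen. A little more push will confirm the stop.

Call:
jog_arm(
  deltas=[0.002,0,0,0,0,0,-1,0.003,0,0,0,0,0,-1,0.003,0,0,0,0,0,-1],
)

```text
time: 11.2
tool_pos: [0.4564, -0.1724, 0.0823]
tcp_rot: [1.634, 2.673, -0.002]
wrist_force: [-0.6, -7.2, 10.9]
width: 0.001
grip_force: 5.9
```

Call:
jog_arm(
  deltas=[0,0,-0.0015,0,0,0,-1,0,-0.001,-0.003,0,0,0,-1,0,-0.001,-0.0045,0,0,0,-1,0,-0.0015,-0.006,0,0,0,-1,0,-0.002,-0.0075,0,0,0,-1,0.0005,-0.002,-0.009,0,0,0,-1,0.0005,-0.0025,-0.0105,0,0,0,-1,0.0005,-0.003,-0.012,0,0,0,-1],
)

```text
time: 12.0
tool_pos: [0.4527, -0.1728, 0.0924]
tcp_rot: [1.635, 2.674, -0.002]
wrist_force: [2.0, -7.5, 0.9]
width: 0.003
grip_force: 4.8
```

Call:
jog_arm(
  deltas=[-0.0005,0,0,0,0,0,-1,-0.001,0,0,0,0,0,-1],
)

```text
time: 12.2
tool_pos: [0.4528, -0.1732, 0.0926]
tcp_rot: [1.636, 2.675, -0.001]
wrist_force: [1.1, -4.6, 4.0]
width: 0.001
grip_force: 4.9
```

Run:
```python
from h import *
from workcell import read_camera
a=read_camera("scene")["color"][140:280,200:370]
cv2.imwrite("pics/c8.png",cv2.resize(a,None,fx=4.25,fy=4.25,interpolation=cv2.INTER_CUBIC))
```

```text
(no output)
```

View pics/c8.png

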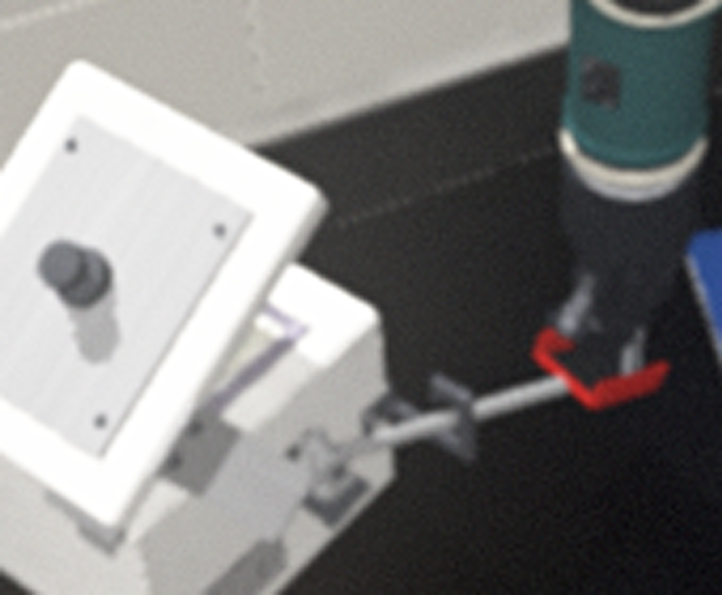

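The bar sits inside the hook by its post (460,410), and the finger (632,350) is by the left side of the tread. Easing the side push brought the vertical load back to the finger, so I'll keep letting it up slowly.

Call:
jog_arm(
  deltas=[-0.0005,0,-0.001,0,0,0,-1,-0.0005,-0.0005,-0.002,0,0,0,-1,-0.0005,-0.001,-0.003,0,0,0,-1,-0.0005,-0.001,-0.004,0,0,0,-1,-0.0005,-0.0015,-0.005,0,0,0,-1,-0.0005,-0.002,-0.006,0,0,0,-1,-0.0005,-0.002,-0.007,0,0,0,-1,-0.0005,-0.0025,-0.008,0,0,0,-1],
)

```text
time: 13.05
tool_pos: [0.4503, -0.1739, 0.1002]
tcp_rot: [1.637, 2.676, 0.0]
wrist_force: [2.8, -4.1, 2.6]
width: 0.003
grip_force: 3.2
```

Call:
jog_arm(
  deltas=[-0.0005,0,-0.001,0,0,0,-1,-0.0005,0,-0.002,0,0,0,-1,-0.0005,-0.0005,-0.003,0,0,0,-1,-0.0005,-0.001,-0.004,0,0,0,-1,-0.0005,-0.001,-0.005,0,0,0,-1,-0.0005,-0.001,-0.006,0,0,0,-1,-0.0005,-0.001,-0.007,0,0,0,-1,-0.0005,-0.0015,-0.008,0,0,0,-1],
)

```text
time: 13.85
tool_pos: [0.4484, -0.1745, 0.1078]
tcp_rot: [1.638, 2.678, 0.0]
wrist_force: [2.5, -3.8, 3.2]
width: -0.001
grip_force: 3.0
```

Call:
jog_arm(
  deltas=[0,0,-0.001,0,0,0,-1,0,0,-0.002,0,0,0,-1,0,0,-0.003,0,0,0,-1,0,0,-0.004,0,0,0,-1],
)

```text
time: 14.25
tool_pos: [0.4477, -0.1746, 0.1115]
tcp_rot: [1.639, 2.68, -0.001]
wrist_force: [1.1, -5.4, 2.5]
width: -0.001
grip_force: 3.2
```

```bash
cat > red.py <<'E'
from workcell import read_camera,readout
import numpy as np
c=read_camera("scene")["color"].astype(int)[150:290,280:380]
m=(c[...,2]>110)&(c[...,1]<70)&(c[...,0]<70)
y,x=np.nonzero(m);print(m.sum(),x.mean().round(2)+280,y.mean().round(2)+150,"lowest",y.max()+150)
s=readout.read_state();print(s["tool_pos"].round(4),s["wrist_force"].round(1))
E
python3 red.py
```

```text
166 340.8 221.88 lowest 230
[ 0.4477 -0.1746  0.1117] [ 2.1 -5.2  4.9]
```

Call:
jog_arm(
  deltas=[-0.0005,0,-0.001,0,0,0,-1,-0.0005,0,-0.002,0,0,0,-1,-0.001,0,-0.003,0,0,0,-1,-0.001,0,-0.003,0,0,0,-1],
)

```text
time: 14.7
tool_pos: [0.4474, -0.1749, 0.1142]
tcp_rot: [-1.639, -2.679, 0.001]
wrist_force: [-0.9, -4.3, 4.9]
width: 0.001
grip_force: 3.5
```

```bash
python3 red.py
```

```text
164 340.71 221.1 lowest 229
[ 0.4475 -0.1749  0.1142] [-1.6 -5.1  3.9]
```

Call:
jog_arm(
  deltas=[0,0,-0.001,0,0,0,-1,0,0,-0.002,0,0,0,-1,0,0,-0.003,0,0,0,-1,0,0,-0.003,0,0,0,-1],
)

```text
time: 15.15
tool_pos: [0.4472, -0.1749, 0.1167]
tcp_rot: [-1.638, -2.679, 0.001]
wrist_force: [-2.1, -5.4, 2.2]
width: 0.002
grip_force: 3.3
```

```bash
python3 red.py; python3 -c "
from h import *
for s in(.19,.22,.235):
  for r in (.55,.51,.47):
    a=.308-r;b=np.radians(207)-s;p=np.array([.6555,-.1388,.141])+.208*np.array([np.cos(a)*np.cos(b),np.cos(a)*np.sin(b),np.sin(a)])
    print(s,r,p.round(4),proj('scene',p+[0,0,.006]).round(1))"
```

```text
170 341.17 220.22 lowest 228
[ 0.4472 -0.1749  0.1166] [-0.8 -5.8  1.6]
0.19 0.55 [ 0.4615 -0.1948  0.0912] [[338.9 217.5]]
0.19 0.51 [ 0.4597 -0.1954  0.0993] [[339.5 215. ]]
0.19 0.47 [ 0.4583 -0.1958  0.1075] [[340.  212.5]]
0.22 0.55 [ 0.4599 -0.189   0.0912] [[340.5 218.8]]
0.22 0.51 [ 0.4581 -0.1895  0.0993] [[341.1 216.3]]
0.22 0.47 [ 0.4567 -0.1898  0.1075] [[341.6 213.9]]
0.235 0.55 [ 0.4592 -0.1861  0.0912] [[341.3 219.5]]
0.235 0.51 [ 0.4574 -0.1865  0.0993] [[341.9 217. ]]
0.235 0.47 [ 0.4559 -0.1868  0.1075] [[342.5 214.5]]
```

Call:
jog_arm(
  deltas=[0,0,-0.001,0,0,0,-1,0,0,-0.002,0,0,0,-1,0,0,-0.003,0,0,0,-1,0,0,-0.003,0,0,0,-1],
)

```text
time: 15.6
tool_pos: [0.4469, -0.1748, 0.1188]
tcp_rot: [-1.638, -2.678, 0.002]
wrist_force: [0.7, -6.0, -3.5]
width: -0.0
grip_force: 3.1
```

```bash
python3 red.py
```

```text
169 341.08 219.95999999999998 lowest 228
[ 0.4469 -0.1748  0.1188] [ 0.1 -6.1 -3.5]
```

Call:
jog_arm(
  deltas=[0,0,-0.001,0,0,0,-1,0,0,-0.002,0,0,0,-1,0,0,-0.003,0,0,0,-1,0,0,-0.003,0,0,0,-1],
)

```text
time: 16.05
tool_pos: [0.4468, -0.1747, 0.1217]
tcp_rot: [-1.638, -2.678, 0.001]
wrist_force: [-0.5, -6.0, -2.8]
width: 0.005
grip_force: 2.9
```

```bash
python3 red.py
```

```text
175 341.18 219.69 lowest 228
[ 0.4469 -0.1747  0.1217] [ 0.5 -6.1 -3. ]
```

The vertical load has gone negative while the pedal stays put, so the hook is holding it and only wall friction is left. I'll ease off sideways, then lift out.

Call:
jog_arm(
  deltas=[-0.001,0,0,0,0,0,-1,-0.002,0,0,0,0,0,-1,-0.003,0,0,0,0,0,-1,-0.005,0,0,0,0,0,-1,-0.007,0,0,0,0,0,-1,-0.007,0,0,0,0,0,-1],
)

```text
time: 16.7
tool_pos: [0.4515, -0.1813, 0.1234]
tcp_rot: [1.64, 2.68, 0.0]
wrist_force: [0.4, -0.1, 1.2]
width: -0.001
grip_force: 0.0
```

```bash
python3 red.py
```

```text
176 340.85 219.62 lowest 228
[ 0.4514 -0.1812  0.1234] [-0.5  0.  -0.4]
```

Contact force is zero and the pedal is staying put. I'll lift away.

Call:
jog_arm(
  deltas=[0,0,-0.005,0,0,0,-1,0,0,-0.015,0,0,0,-1,0,0,-0.03,0,0,0,-1,0,0,-0.06,0,0,0,-1,0,0,-0.1,0,0,0,-1,0,0,-0.14,0,0,0,-1,0.04,0,-0.16,0,0,0,-1,0.08,0,-0.16,0,0,0,-1],
)

```text
time: 17.55
tool_pos: [0.417, -0.1105, 0.289]
tcp_rot: [1.638, 2.671, 0.004]
wrist_force: [0.3, 0.0, 0.0]
width: 0.002
grip_force: 0.0
```

Call:
jog_arm(
  deltas=[0.045,0,0,0,0,0,-1,0.09,0,0,0,0,0,-1,0.135,0,0,0,0,0,-1,0.18,0,0,0,0,0,-1,0.2,0,0,0,0,0,-1,0.2,0,0,0,0,0,-1,0.2,0,0,0,0,0,-1,0.2,0,0,0,0,0,-1],
)

```text
time: 18.35
tool_pos: [0.3243, 0.0675, 0.2838]
tcp_rot: [1.64, 2.678, 0.0]
wrist_force: [0.2, 0.7, -0.3]
width: -0.001
grip_force: 0.0
```

```bash
python3 red.py
python3 - <<'E'
from h import *
from workcell import read_camera
# has the lid edge moved / is the scene static?
a=read_camera("scene")["color"]; cv2.imwrite("pics/f1.png",a)
b=read_camera("scene")["color"]
g=lambda i:i[150:290,170:380].astype(int)
print("motion",np.abs(g(a)-g(b)).mean(), "vs start",np.abs(g(a)-g(cv2.imread("pics/scene0.png"))).mean())
# bystander areas in the top view
t=read_camera("top")["color"].astype(int);t0=cv2.imread("pics/top0.png").astype(int)
for n,(x,y) in dict(dish=(409,238),cruc=(207,232),vw=(218,255),vb=(213,292),timer=(215,334)).items():
    w=np.s_[y-15:y+15,x-15:x+15];print(n,np.abs(t[w]-t0[w]).mean().round(1))
E
```

```text
219 340.78 217.37 lowest 228
[0.3242 0.0673 0.2836] [-0.3 -0.2  0.3]
motion 2.02797052154195 vs start 19.32250566893424
dish 1.4
cruc 1.5
vw 1.4
vb 2.4
timer 54.5
```

The unobstructed pedal sits at pixel (340.8, 217.4), against (341.1, 216.3) predicted for the latched pose, and it is still. The timer patch differs because the arm is now in front of it in that view. I'll hand in.

```bash
python3 -c "
from workcell import finish_job
print(finish_job())"
```

```text
the job is handed in; nothing more can be done
None
```

The furnace is open: the lever is latched under the hook, which alone holds the lid up, and the arm is clear of everything. The dish, crucible and vials are unmoved; the arm blocked my last view of the timer, but it passed well above it. The job was handed in at about 18.5 s, and no verdict came back.

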